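# Heft two seal blanks and present the solid one at the free vice

### The arm

A 7-joint arm with a two-finger parallel gripper is mounted at the origin on the work surface. World frame = base frame: x ahead of the robot, y to its left, z up, the work surface at z = 0. Lengths are in mm, angles in rad, forces in N, time in s.
With the tool pointing down it reaches from about 425 to 875 mm from the base axis. Payload 8.4 kg.
Tool frame: the origin (TCP) lies midway between the tips of the shut fingers; the grasp point (between the pads) lies 19 mm behind it; x points along the fingers, z is the direction in which the jaws open and shut, and the axes are right-handed (so a half turn about x gives the same grasp; the last joint's range is limited). The gripper opens to 87 mm and grips with 3 to 60 N. Pads are 19 mm wide; open, the fingers measure 117 mm over their backs; the gripper's body (75 mm by 190 mm) begins 51 mm behind the grasp point.
Start: joints at [1.136, 0.333, 0.04, 1.465, -0.013, 1.343, -0.059], TCP at [214.168, -613.674, 222.546] pointing down, gripper open.
Joint ranges: [-2.58, 2.58], [-0.38, 2.09], [-1.3, 1.39], [0.25, 2.4], [-1.5, 4.64], [0.08, 2.09], [-2.65, 2.65]. Speed limits (rad/s): [2.22, 2.22, 2.79, 2.79, 3.14, 3.14, 3.14].

### API

Orientations are given as a unit quaternion [x, y, z, w].
In Python, from station import robot, telemetry, get_image, order, spot_in, silhouettes gives the robot as it stands. The module is installed in compiled form; this text tells all that it offers. Calls block until the motion is done:
- robot.goto(position, orientation): joint-space move of the TCP to a pose.
- robot.move_linear(position, rot=None, max_speed=150): straight line of the TCP; rot=None keeps the orientation; max_speed is the mean speed in mm/s.
- robot.set_joints(angles): joint-space move.
- robot.grip(opening): finger opening in mm; the grip force is fixed at half the most; returns when the fingers have stopped.
- robot.wait(seconds).
- robot.ik(position, orientation): joint angles nearest the present ones, or None.
- telemetry.observe(): the state.
- get_image(name): name is "scene" or "top" or "wrist"; returns a dict with "img" (420x560x3 uint8, red, green, blue), "camera_matrix" (3x3 intrinsics, pixels), "extrinsics" (4x4, takes a point from camera to world coordinates); the wrist camera has in their place "hand_eye" (4x4, takes a point from camera to tool coordinates, whose origin is the TCP and whose axes are the tool frame's). Camera axes: x right, y up, looking along -z (the intrinsics and any distortion apply to the point x, -y, -z); pixel columns grow to the right and rows downward; lengths in mm; the calibration is good to about 2 mm. A picture is of the moment at which its call begins: read the wrist's pose just before it. There is no depth.
A pose or a line that the arm cannot do raises robot.PlanningError and nothing moves.
- order.hand_in(): hands the job in, once; it reports no verdict.
Trained networks look in a picture, given as the dict that the camera call returned (one of the last four; its "shot" number tells which), for a name from the list of things; names that differ only in an ending like _2 or _b are one class to them, and where a whole thing is asked for, a point or a joint stands for the part that bears it (a point fixed in the world has none). Each returns a list of dicts, best first, with "confidence" (0 to 1); they miss things now and then, are a little off and sometimes report something else, mostly with a low value. They report only what shows in the picture. A call takes as long as a camera call.
- spot_in(picture, name): "location" ([x, y, z] in mm, in the coordinates of the camera as it stood for that picture, good to about 4 mm: the middle of the surface that is visible of it).
- silhouettes(picture, name): "mask" (420x560 bool, what is visible of it).
The state is a dict: "clock": time; "joint_positions": joint angles; "qd": joint speeds; "effort": joint torques, N m; "tcp_pos": TCP position; "ee_rot": TCP orientation; "force": force on the tool from outside, world axes, zero at the start; "torque": the same for the moment, N m; "opening": finger opening in mm.
Only numpy, scipy, OpenCV 4.12 (cv2) and the standard library are available. Lean on these libraries where they do the work, as an engineer would, in place of code of your own. Each camera call takes 0.05 s, during which the arm holds its last target.

### The job

One of the two square seal blanks on the steel tray is solid stone, the other a much lighter cast copy, and only their weight tells: lift the grey one a good 5 cm clear of the tray and stand it back upright on the tray, then lift the green one the same way. Finish holding the heavier blank upright, still in the gripper, centred and square over the open jaw gap of the vice that has no seal clamped in it, its foot just a few centimetres above the jaws and touching nothing, while the lighter blank stands upright on the tray. Do not topple a blank, and leave the paste pot, ink pad and eraser where they are.

Things in the scene. Friction and masses are not known exactly. Their poses are not given: they have to be found in the camera images.
- tray: Fixed stainless-steel tray, 170 x 240 mm (its x and y), rim 14 mm high and 4 mm thick. Origin under its centre, on the table; the inner floor is 4 mm above it.
- grey_stone: Loose dark grey square seal blank, 36 x 36 mm and 80 mm tall, standing upright on the tray. Origin at the centre of its foot, z up, x and y square to its sides. Either blank may be the heavier: one weighs about 270 to 350 g, the other about 110 to 150 g. The two start about 80 to 125 mm apart, centre to centre.
- green_stone: Loose pale green square seal blank, same shape, size and origin as the grey one, standing upright on the tray.
- vice_1: Fixed wooden seal vice, 130 mm long (its x), 80 mm wide (its y), 50 mm high. Origin under its centre, on the table. Its two jaws have level tops 50 mm above the table and face each other along its x, with a 40 mm wide gap between them from x = -20 to +20 mm, open above and at both sides; the gap's floor is at 15 mm. A brass screw with a cross bar sticks out of the -x end as far as x = -100 mm.
- vice_2: A second fixed vice, identical to vice_1.
- vice_1_gap (a point): Centre of the jaw gap of vice_1, level with the tops of the jaws (50 mm above the table). Axes as the vice.
- vice_2_gap (a point): The same point of vice_2.
- round_seal: Dark red round seal, 40 mm in diameter and 77 mm tall, clamped fast and upright in the jaw gap of one of the two vices; its top is 92 mm above the table. Origin at the centre of its foot, on the gap's floor. The vice it is in is taken; the other vice is free.
- paste_pot: Bystander: blue ceramic lidded pot, 62 mm in diameter, 30 mm high. Origin at the centre of its underside.
- eraser: Bystander: white eraser, 22 x 55 x 13 mm, lying on the table. Origin at the centre of its underside.
- ink_pad: Bystander: black ink pad with a red top, 60 x 85 x 15 mm. Origin at the centre of its underside.

How it is judged (in metres and radians):
On the way, in this order (a step that is already met when the one before it is completed fails the run):
1. the grey blank is held at least 3 cm clear of the tray, the green one standing on it (z of grey_stone in the frame of tray above 0.034 m and contact force between grey_stone and the fingers above 0.5 N and contact force between grey_stone and tray below 0.05 N and angle between grey_stone's own z axis and vertical below 0.35 rad and contact force between green_stone and tray above 0.3 N and contact force between green_stone and the fingers below 0.1 N), for 0.2 s.
2. the green blank is held at least 3 cm clear of the tray, the grey one standing on it again, let go (z of green_stone in the frame of tray above 0.034 m and contact force between green_stone and the fingers above 0.5 N and contact force between green_stone and tray below 0.05 N and angle between green_stone's own z axis and vertical below 0.35 rad and contact force between grey_stone and tray above 0.3 N and contact force between grey_stone and the fingers below 0.1 N), for 0.2 s.
At the end, for the whole second after the job is handed in: Heavier blank held still, tilt < 0.15 rad, foot within 15 mm of the free vice's gap centre and 3 to 80 mm above its jaws, square within 0.2 rad (any quarter turn), touching nothing else; lighter blank (weight on tray < 1.96 N) upright on the tray, let go, at rest (((contact force between grey_stone and the fingers above 0.5 N and contact force between grey_stone and tray below 0.05 N and contact force between grey_stone and green_stone below 0.05 N and angle between grey_stone's own z axis and vertical below 0.15 rad and linear speed of grey_stone below 0.03 m/s and ((horizontal distance between vice_1_gap and round_seal above 0.05 m and horizontal distance between grey_stone and vice_1_gap below 0.015 m and z of grey_stone in the frame of vice_1_gap between 0.003 and 0.08 m and (angle between the x axis of grey_stone and the x axis of vice_1, either way round below 0.2 rad or angle between the y axis of grey_stone and the x axis of vice_1, either way round below 0.2 rad) and contact force between grey_stone and vice_1 below 0.05 N) or (horizontal distance between vice_2_gap and round_seal above 0.05 m and horizontal distance between grey_stone and vice_2_gap below 0.015 m and z of grey_stone in the frame of vice_2_gap between 0.003 and 0.08 m and (angle between the x axis of grey_stone and the x axis of vice_2, either way round below 0.2 rad or angle between the y axis of grey_stone and the x axis of vice_2, either way round below 0.2 rad) and contact force between grey_stone and vice_2 below 0.05 N)) and contact force between green_stone and tray between 0.3 and 1.96 N and contact force between green_stone and the fingers below 0.1 N and angle between green_stone's own z axis and vertical below 0.1 rad and z of green_stone in the frame of tray below 0.008 m and linear speed of green_stone below 0.02 m/s) or (contact force between green_stone and the fingers above 0.5 N and contact force between green_stone and tray below 0.05 N and contact force between green_stone and grey_stone below 0.05 N and angle between green_stone's own z axis and vertical below 0.15 rad and linear speed of green_stone below 0.03 m/s and ((horizontal distance between vice_1_gap and round_seal above 0.05 m and horizontal distance between green_stone and vice_1_gap below 0.015 m and z of green_stone in the frame of vice_1_gap between 0.003 and 0.08 m and (angle between the x axis of green_stone and the x axis of vice_1, either way round below 0.2 rad or angle between the y axis of green_stone and the x axis of vice_1, either way round below 0.2 rad) and contact force between green_stone and vice_1 below 0.05 N) or (horizontal distance between vice_2_gap and round_seal above 0.05 m and horizontal distance between green_stone and vice_2_gap below 0.015 m and z of green_stone in the frame of vice_2_gap between 0.003 and 0.08 m and (angle between the x axis of green_stone and the x axis of vice_2, either way round below 0.2 rad or angle between the y axis of green_stone and the x axis of vice_2, either way round below 0.2 rad) and contact force between green_stone and vice_2 below 0.05 N)) and contact force between grey_stone and tray between 0.3 and 1.96 N and contact force between grey_stone and the fingers below 0.1 N and angle between grey_stone's own z axis and vertical below 0.1 rad and z of grey_stone in the frame of tray below 0.008 m and linear speed of grey_stone below 0.02 m/s))); the arm keeps its last pose, push and grip.
It fails at once if the grey blank is toppled (angle between grey_stone's own z axis and vertical above 0.7 rad).
It fails at once if the green blank is toppled (angle between green_stone's own z axis and vertical above 0.7 rad).
It fails at once if the paste pot is moved by more than 2 cm (distance of paste_pot from where it was at the start of the episode above 0.02 m).
It fails at once if the eraser is moved by more than 2 cm (distance of eraser from where it was at the start of the episode above 0.02 m).
It fails at once if the ink pad is moved by more than 2 cm (distance of ink_pad from where it was at the start of the episode above 0.02 m).
It also fails if it takes over 72 s, if anything falls off the work surface, if the arm or the gripper's body presses on something with over 40 N, if the wrist force passes 120 N, or if a joint passes its speed limit or range.

## Working session

There is one attempt and no reset: what is moved stays moved. The work goes in short steps, each a Python script; the robot and the scene stay as the last script left them, time stands still between calls to the robot, and variables do not carry over. Pictures are saved under pics/ and viewed, and the job is handed in when it is done.

```bash
mkdir -p pics; ls
python3 - <<'E'
from station import *
import cv2
s=telemetry.observe();print(s)
for n in ["scene","top","wrist"]:
    p=get_image(n); cv2.imwrite(f"pics/{n}0.png",p["img"][:,:,::-1])
    print(n,p["camera_matrix"],p.get("extrinsics",p.get("hand_eye")),[k for k in p])
E
```

```text
pics
{'clock': 0.0, 'joint_positions': array([ 1.13582507,  0.33389922,  0.03985393,  1.46625126, -0.01342666,
        1.34330656, -0.05850738]), 'qd': array([ 0.00044641,  0.00155156, -0.00036742, -0.00026455,  0.000877  ,
        0.00134629, -0.00013647]), 'effort': array([ 7.05732673e-04, -6.56360507e+01,  1.33567762e+00, -4.03810573e+01,
       -5.97101287e-02,  4.49777988e-02,  2.02865085e-04]), 'tcp_pos': array([ 214.01370595, -613.26591677,  221.67633896]), 'ee_rot': array([ 0.40972935,  0.57699248, -0.40911928,  0.57604076]), 'force': array([ 1.68935095, -0.3524313 ,  0.444688  ]), 'torque': array([ 0.00275346, -0.02296777, -0.00415865]), 'opening': 86.92038228470277}
scene [[455.50779706   0.         273.86220102]
 [  0.         455.50779706 211.01936228]
 [  0.           0.           1.        ]] [[-2.19499582e-01 -7.84753750e-01  5.79639099e-01  1.11916467e+03]
 [ 9.75578711e-01 -1.71601221e-01  1.37110174e-01  8.39480210e+01]
 [-8.13094559e-03  5.95579191e-01  8.03255448e-01  7.63480578e+02]
 [ 0.00000000e+00  0.00000000e+00  0.00000000e+00  1.00000000e+00]] ['img', 'came
[... 227 characters left out ...]
+02]
 [-9.99596308e-01 -2.34972586e-02 -1.59718605e-02 -3.05831661e+01]
 [-2.01869294e-02  1.91799742e-01  9.81226450e-01  1.00575890e+03]
 [ 0.00000000e+00  0.00000000e+00  0.00000000e+00  1.00000000e+00]] ['img', 'camera_matrix', 'extrinsics', 'shot']
wrist [[357.13428858   0.         278.45102059]
 [  0.         357.13428858 202.45432412]
 [  0.           0.           1.        ]] [[-1.59334569e-04  2.69065977e-01 -9.63121734e-01 -1.59788583e+02]
 [ 3.51388499e-04  9.63121702e-01  2.69065909e-01  7.28973021e+01]
 [ 9.99999926e-01 -2.95558400e-04 -2.48005271e-04 -4.36975586e-01]
 [ 0.00000000e+00  0.00000000e+00  0.00000000e+00  1.00000000e+00]] ['img', 'camera_matrix', 'hand_eye', 'shot']
```

View pics/scene0.png

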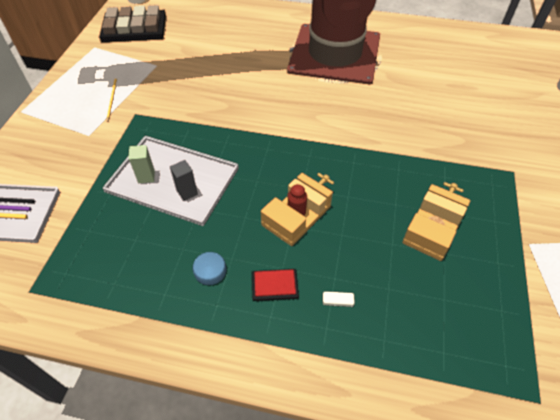

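View pics/top0.png

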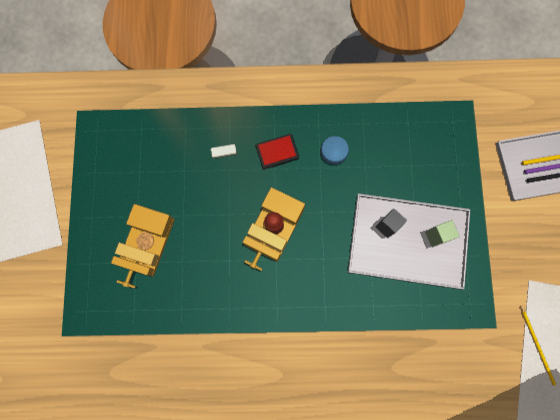

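```bash
cat > h.py <<'E'
from station import *
import numpy as np, cv2
from scipy.optimize import minimize
from scipy.spatial.transform import Rotation as R
def proj(p,E,K):
    p=np.atleast_2d(p); c=(np.linalg.inv(E)@np.c_[p,np.ones(len(p))].T)[:3]
    return np.c_[K[0,0]*c[0]/-c[2]+K[0,2], K[1,1]*(-c[1])/-c[2]+K[1,2]]
def box(x0,x1,y0,y1,z0,z1): return np.array([[x,y,z] for x in(x0,x1) for y in(y0,y1) for z in(z0,z1)],float)
BL=[box(-18,18,-18,18,0,80)]
VI=[box(-65,-20,-40,40,0,50),box(20,65,-40,40,0,50),box(-65,65,-40,40,0,15)]
TR=[box(-85,85,-120,120,0,14)]
def render(parts,pose,z0,E,K,S=4):
    x,y,a=pose; m=np.zeros((420*S,560*S),np.uint8)
    Rz=R.from_euler('z',a).as_matrix()
    for b in parts:
        q=proj(b@Rz.T+[x,y,z0],E,K)
        h=cv2.convexHull(((q+0.5)*S).astype(np.int32)); cv2.fillConvexPoly(m,h,1)
    return cv2.resize(m.astype(np.float32),(560,420),interpolation=cv2.INTER_AREA)
def fit(views,parts,x0,z0):
    def cost(p):
        c=0
        for M,E,K in views:
            r=render(parts,p,z0,E,K); c+=1-np.minimum(r,M).sum()/max(np.maximum(r,M).sum(),1)
        return c/len(views)
    best=None
    for a in x0[2] if np.ndim(x0[2]) else [x0[2]]:
        s=np.array([x0[0],x0[1],a]); sim=np.array([s,s+[12,0,0],s+[0,12,0],s+[0,0,.3]])
        r=minimize(cost,s,method='Nelder-Mead',options=dict(initial_simplex=sim,xatol=.05,fatol=1e-4,maxiter=200))
        if best is None or r.fun<best.fun: best=r
    return best.x,best.fun
E
python3 - <<'E'
from h import *
P={n:get_image(n) for n in("scene","top")}
for name in ["grey_stone","green_stone","tray","vice_1","round_seal","paste_pot","ink_pad","eraser"]:
    for n,p in P.items():
        for i,(l,m) in enumerate(zip(spot_in(p,name),silhouettes(p,name))):
            w=p["extrinsics"]@np.r_[l["location"],1]
            ys,xs=np.nonzero(m["mask"])
            print(name,n,round(l["confidence"],2),w[:3].round(),'| mask',round(m["confidence"],2),len(xs),xs.mean().round(),ys.mean().round())
            np.save(f"m_{name}_{n}_{i}.npy",m["mask"])
img=P["top"]["img"][:,:,::-1]
a=cv2.resize(img[190:300,90:200],None,fx=5,fy=5,interpolation=3)
cv2.imwrite("pics/vice_top.png",a)
np.save("calib.npy",{n:(p["extrinsics"],p["camera_matrix"]) for n,p in P.items()},allow_pickle=True)
E
```

```text
grey_stone scene 0.89 [ 576. -235.   65.] | mask 0.94 757 183.0 181.0
grey_stone top 0.63 [ 561. -230.   86.] | mask 0.91 461 391.0 223.0
green_stone scene 0.83 [ 554. -335.   61.] | mask 0.74 777 141.0 164.0
tray scene 0.92 [ 548. -276.    3.] | mask 0.65 5564 174.0 182.0
vice_1 scene 0.98 [593.   4.  50.] | mask 0.65 2479 297.0 211.0
vice_1 scene 0.6 [562. 270.  48.] | mask 0.61 2923 436.0 222.0
vice_1 top 0.95 [536. 269.  51.] | mask 0.97 2497 143.0 242.0
round_seal scene 0.81 [585.   1.  69.] | mask 0.93 455 297.0 199.0
round_seal top 0.83 [568.  -1.  73.] | mask 0.79 349 273.0 223.0
paste_pot scene 0.92 [ 747. -129.   25.] | mask 0.64 870 209.0 269.0
paste_pot top 0.74 [ 725. -131.   27.] | mask 0.8 630 335.0 150.0
ink_pad scene 0.97 [746.  -4.  15.] | mask 0.93 1420 274.0 285.0
ink_pad top 0.62 [736. -11.  12.] | mask 0.55 1071 277.0 151.0
eraser top 0.67 [738. 114.  16.] | mask 0.82 210 224.0 151.0
```

View pics/vice_top.png

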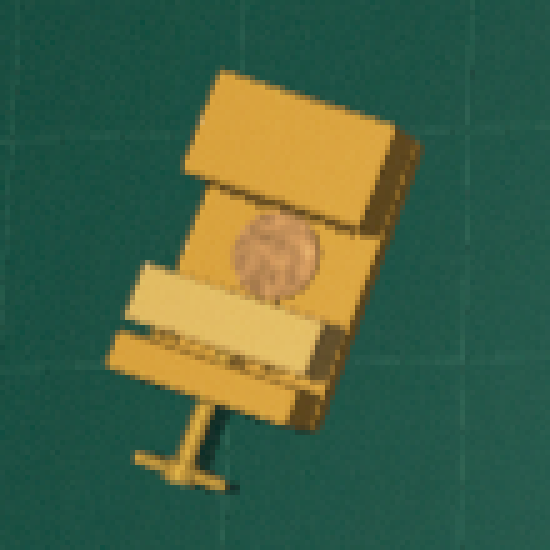

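Run:
```python
from h import *
C=np.load("calib.npy",allow_pickle=True).item()
p=get_image("top"); 
for i,m in enumerate(silhouettes(p,"green_stone")): print("green top",m["confidence"],m["mask"].sum()); np.save(f"m_green_stone_top_{i}.npy",m["mask"])
import os
L=lambda n,v,i=0: np.load(f"m_{n}_{v}_{i}.npy").astype(np.float32)
A=np.linspace(-.7,.7,4)
def go(t,n,parts,x0,z0,iS,iT):
    V=[]
    for v,i in(("scene",iS),("top",iT)):
        if i is None or not os.path.exists(f"m_{n}_{v}_{i}.npy"): continue
        V.append((L(n,v,i),)+C[v])
    print(t,"both",*fit(V,parts,x0,z0))
    if len(V)==2:
        for v in V: print("   single",*fit([v],parts,x0,z0))
go("grey","grey_stone",BL,(565,-232,A),4,0,0)
go("green","green_stone",BL,(550,-335,A),4,0,0)
go("vice free","vice_1",VI,(535,270,[-.3,-.1]),0,1,0)
go("tray","tray",TR,(530,-280,[0,-.1]),0,0,0)
```

```text
green top 0.97 542
green top 0.32 8229
grey both [ 565.419126   -238.78215151    0.77409719] 0.09136280417442322
   single [ 564.38762981 -239.40790729    0.7935886 ] 0.06445586681365967
   single [ 564.25117498 -237.66232553    0.74626917] 0.10475724935531616
green both [ 5.40135559e+02 -3.40790335e+02  3.88288886e-01] 0.080529123544693
   single [ 5.40519155e+02 -3.41462738e+02  3.50182958e-01] 0.04848438501358032
   single [ 5.39276384e+02 -3.38739698e+02  3.78206868e-01] 0.0828319787979126
vice free both [ 5.43078147e+02  2.76488333e+02 -3.33631857e-01] 0.1129770576953888
   single [ 5.43128153e+02  2.76164835e+02 -3.37410553e-01] 0.06382673978805542
   single [ 5.43028589e+02  2.76993203e+02 -3.32838962e-01] 0.1580188274383545
tray both [ 5.33148446e+02 -2.84594606e+02 -1.70055512e-01] 0.22177648544311523
```

```bash
cat >> h.py <<'E'
def q(a):
    z=np.array([np.cos(a),np.sin(a),0]); x=np.array([0,0,-1.]); y=np.cross(z,x)
    return R.from_matrix(np.c_[x,y,z]).as_quat()
def best(pos,angs):
    r=[]
    for a in angs:
        for k in(0,np.pi):
            j=robot.ik(pos,q(a+k))
            if j is not None: r.append((np.abs(np.array(j)-telemetry.observe()["joint_positions"]).max(),a+k,np.round(j,2)))
    return sorted(r,key=lambda t:t[0])
GREY=(565,-238.6); GREEN=(540,-340); AG=.774-np.pi/2; AN=.388; VICE=(543,276.6); AV=-.334
def wristview(pic=None):
    s=telemetry.observe(); p=get_image("wrist")
    T=np.eye(4);T[:3,:3]=R.from_quat(s["ee_rot"]).as_matrix();T[:3,3]=s["tcp_pos"]
    if pic: cv2.imwrite(pic,p["img"][:,:,::-1])
    return p,T@p["hand_eye"],p["camera_matrix"]
E
python3 - <<'E'
from h import *
for t,p,a in(("grey",GREY,[AG]),("green",GREEN,[AN]),("vice",VICE,[AV,AV+np.pi/2])):
    for z in (29,200):
        for b in best([*p,z],a): print(t,z,b)
b=best([*GREY,190],[AG])[0]
robot.goto([*GREY,190],q(b[1]))
p,E,K=wristview("pics/w1.png")
for n,x in(("grey_stone",GREY+(.77,)),("green_stone",GREEN+(.388,))):
    for m in silhouettes(p,n)[:1]:
        print(n,m["confidence"],m["mask"].sum(),fit([(m["mask"].astype(np.float32),E,K)],BL,x,4))
s=telemetry.observe();print(s["clock"],s["tcp_pos"],s["force"])
E
```

```text
grey 29 (np.float64(0.5431212896496962), -0.7967963267948965, array([ 0.59,  0.45, -0.33,  1.74,  0.17,  0.98, -0.6 ]))
grey 29 (np.float64(2.2398908872177477), 2.3447963267948966, array([ 1.13,  0.71, -1.1 ,  1.72,  0.69,  1.16,  2.18]))
grey 200 (np.float64(0.5594540598609596), -0.7967963267948965, array([ 0.58,  0.29, -0.31,  1.58,  0.09,  1.29, -0.54]))
grey 200 (np.float64(2.41222039862284), 2.3447963267948966, array([ 1.14,  0.48, -1.09,  1.55,  0.44,  1.38,  2.35]))
green 29 (np.float64(0.7808676096782292), 0.388, array([ 0.79,  0.5 , -0.38,  1.67,  0.21,  1.01,  0.72]))
green 29 (np.float64(2.1939347419110966), 3.529592653589793, array([ 0.48,  0.47,  0.02,  1.69, -0.01,  0.98, -2.25]))
green 200 (np.float64(0.8408277249503473), 0.388, array([ 0.79,  0.35, -0.38,  1.51,  0.13,  1.31,  0.78]))
green 200 (np.float64(2.207398284326379), 3.529592653589793, array([ 0.51,  0.32, -0.02,  1.53,  0.01,  1.29, -2.27]))
vice 29 (np.float64(0.9723938136844168), 1.2367963267948965, array([ 0.17,  0.61, -0.93,  1.73,  0.55,  1.08,  0.29]))
vice 29 (np.float64(1.1825273531596032), -0.334, a
[... 368 characters left out ...]
,  1.56,  0.49,  1.4 , -1.23]))
vice 200 (np.float64(1.2772039509021362), 1.2367963267948965, array([ 0.35,  0.55, -1.24,  1.56,  0.53,  1.41,  0.31]))
vice 200 (np.float64(2.0080427680494504), 2.807592653589793, array([ 0.28,  0.47, -1.09,  1.56,  0.43,  1.37,  1.95]))
vice 200 (np.float64(2.2433703175872015), 4.37838898038469, array([-1.05,  0.29,  0.62,  1.63, -0.18,  1.28, -2.3 ]))
grey_stone 0.7 2575 (array([ 564.83815308, -236.77490816,    0.74951328]), np.float64(0.08471596240997314))
green_stone 0.63 1706 (array([ 5.41162994e+02, -3.37782290e+02,  4.26340426e-01]), np.float64(0.5398267507553101))
3.9667 [ 564.56031711 -239.87955295  190.01227733] [ 0.66199283 -0.15567999  0.86408136]
```

View pics/w1.png

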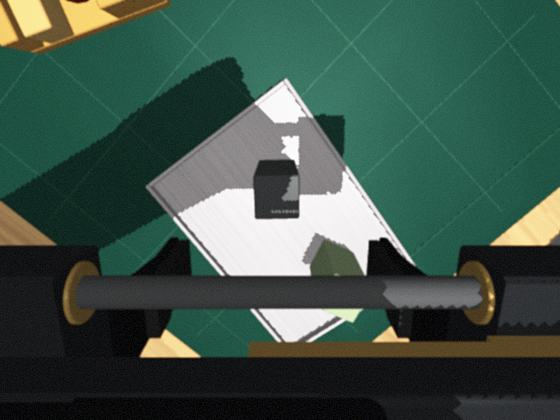

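The wrist view shows the grey blank at about (277,190), centred between the fingers. Green is at about (337,275), partly hidden. All fits agree within about 2 mm, so I'll grasp grey.

Run:
```python
from h import *
g=(564.9,-237.8); a=.765-np.pi/2
def F():
    r=[]
    for _ in range(8): r.append(telemetry.observe()["force"]); robot.wait(.04)
    return np.mean(r,0).round(2)
robot.move_linear([*g,150],q(a)); robot.wait(.2); f0=F()
robot.move_linear([*g,29],q(a),120)
s=telemetry.observe();print(s["clock"],s["tcp_pos"],s["force"])
robot.grip(20); s=telemetry.observe();print("grip",s["clock"],s["tcp_pos"],s["force"],s["opening"])
robot.move_linear([*g,87],q(a),60); robot.wait(.3); f1=F()
print(f0,f1,f0-f1,telemetry.observe()["opening"])
p,E,K=wristview("pics/w2.png")
P=get_image("scene"); cv2.imwrite("pics/s2.png",P["img"][100:260,60:320,::-1].repeat(3,0).repeat(3,1)[:,:780])
print(telemetry.observe()["clock"],telemetry.observe()["tcp_pos"])
```

```text
6.075 [ 565.53409    -238.02944828   29.85008207] [ 0.02038606 -0.38003314  0.52474093]
grip 6.9667 [ 564.87179732 -237.78682828   28.95965699] [ 0.24567007 -0.30750263 -0.02092763] 35.64019445076707
[-0.11 -0.04 -0.19] [-0.03  0.1  -1.26] [-0.08 -0.14  1.07] 35.95872265198545
8.8167 [ 564.9083787  -237.82050939   87.01996257]
```

View pics/w2.png

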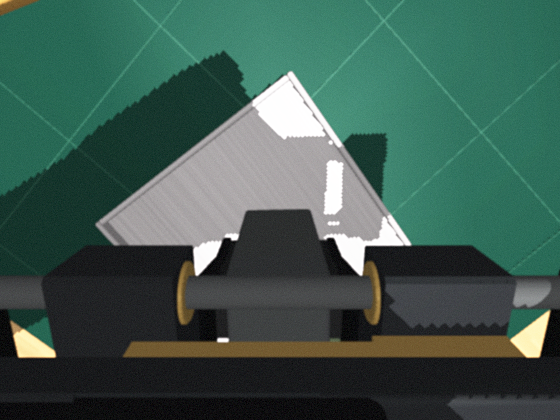

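View pics/s2.png

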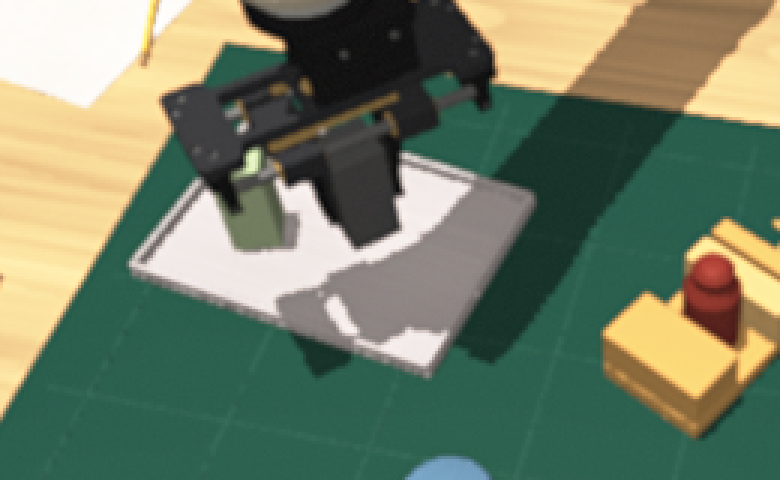

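Grey (crop centre about (360,195)) is held clear of the tray and upright, and green is still standing at (255,215). Grey weighs about 1.1 N, so it's probably the light one. Next I'll stand it back.

Run:
```python
from h import *
g=(564.9,-237.8); a=.765-np.pi/2
robot.move_linear([*g,40],q(a),60); robot.move_linear([*g,29.2],q(a),25); robot.wait(.2)
print(telemetry.observe()["force"])
robot.grip(87); robot.wait(.2)
robot.move_linear([*g,170],q(a),120)
b=best([*GREEN,170],[AN])[0]; print(b)
P=get_image("scene"); p,E,K=wristview("pics/w3.png")
m=silhouettes(p,"grey_stone"); 
if m: print(m[0]["confidence"],fit([(m[0]["mask"].astype(np.float32),E,K)],BL,(*g,.765),4))
cv2.imwrite("pics/s3.png",P["img"][100:260,60:320,::-1].repeat(3,0).repeat(3,1))
robot.goto([*GREEN,170],q(b[1]))
p,E,K=wristview("pics/w4.png")
m=silhouettes(p,"green_stone")
if m: print(m[0]["confidence"],fit([(m[0]["mask"].astype(np.float32),E,K)],BL,(*GREEN,.388),4))
print(telemetry.observe()["clock"])
```

```text
[-0.32386695 -0.01497881 -1.29363504]
(np.float64(1.319023684465721), 0.388, array([ 0.82,  0.37, -0.42,  1.55,  0.16,  1.26,  0.76]))
0.81 (array([ 564.78811594, -236.5948481 ,    0.79471721]), np.float64(0.06462746858596802))
0.58 (array([ 5.40307847e+02, -3.39315728e+02,  3.25564011e-01]), np.float64(0.043479084968566895))
14.5833
```

View pics/s3.png

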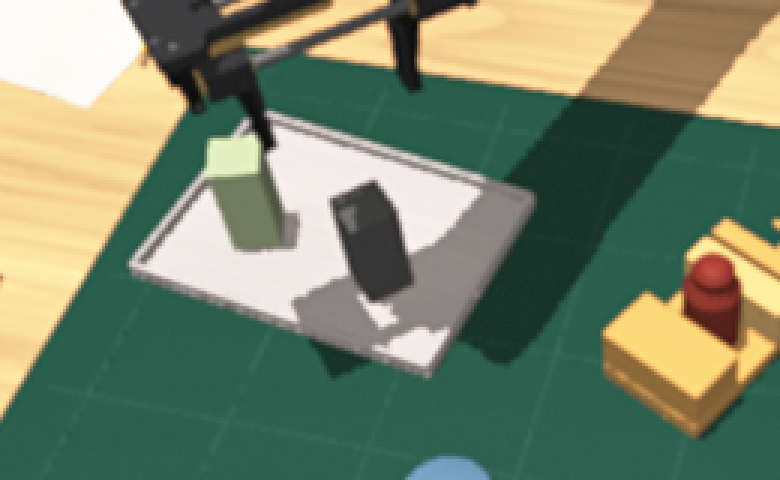

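View pics/w4.png

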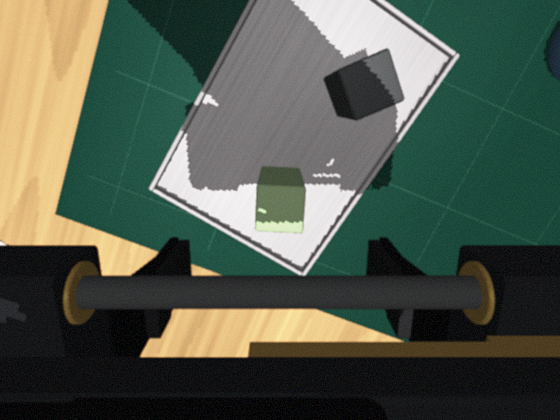

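Grey stands upright again at about (370,240), and green is centred between the fingers at (280,200). Green is next.

Run:
```python
from h import *
g=(540.2,-339.6); a=.36
def F():
    r=[]
    for _ in range(8): r.append(telemetry.observe()["force"]); robot.wait(.04)
    return np.mean(r,0).round(2)
robot.move_linear([*g,150],q(a)); robot.wait(.2); f0=F()
robot.move_linear([*g,29],q(a),120)
robot.grip(20); s=telemetry.observe();print("grip",s["clock"],s["tcp_pos"],s["force"],s["opening"])
robot.move_linear([*g,90],q(a),60); robot.wait(.3); f1=F()
print(f0,f1,f0-f1,telemetry.observe()["opening"])
P=get_image("scene"); cv2.imwrite("pics/s5.png",P["img"][100:260,60:320,::-1].repeat(3,0).repeat(3,1))
print(telemetry.observe()["clock"])
```

```text
grip 17.45 [ 540.34998301 -339.51264693   29.03062613] [ 0.98569096 -0.1958764   0.14982865] 35.93195470968482
[ 0.08 -0.04 -0.05] [-0.02 -0.11 -2.54] [0.1  0.07 2.49] 36.2280757594011
19.3
```

View pics/s5.png

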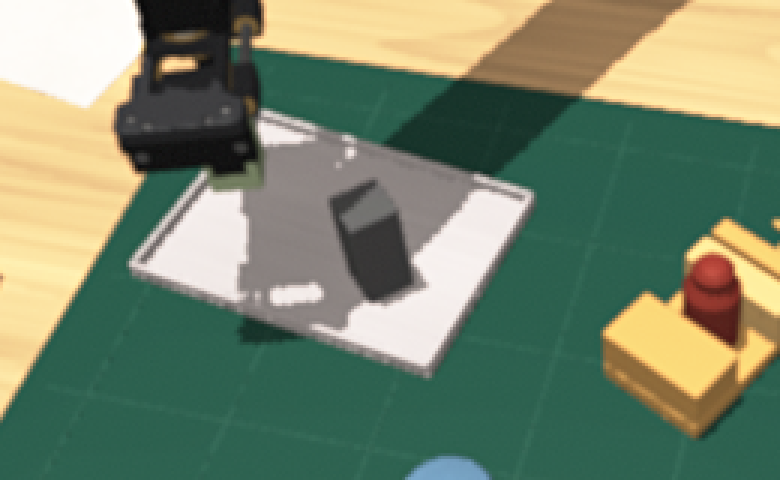

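Green weighs about 2.5 N against 1.1 N, so green is the heavy one. Grey stands untouched at (370,240). I'll carry green high over to the free vice.

Run:
```python
from h import *
g=(540.2,-339.6); a=.36
robot.move_linear([*g,195],q(a),150)
v=(543,276.6)
for ang in (AV,AV+np.pi/2):
    try:
        robot.move_linear([*v,195],q(ang),150); print("ok",ang); break
    except robot.PlanningError as e: print(e)
else:
    raise SystemExit
robot.move_linear([*v,108],q(ang),80); robot.wait(.3)
s=telemetry.observe();print(s["clock"],s["tcp_pos"],s["force"],s["opening"])
C={}
for n in("scene","top"):
    P=get_image(n); C[n]=P; 
    c=P["img"][100:300,360:560] if n=="scene" else P["img"][140:340,50:250]
    cv2.imwrite(f"pics/{n}6.png",c[:,:,::-1].repeat(3,0).repeat(3,1))
    m=silhouettes(P,"green_stone")
    if m: print(n,m[0]["confidence"],m[0]["mask"].sum())
    P2=silhouettes(P,"grey_stone")
    if P2: print(n,"grey",fit([(P2[0]["mask"].astype(np.float32),P["extrinsics"],P["camera_matrix"])],BL,(564.9,-237.8,.765),4))
p,E,K=wristview("pics/w6.png")
```

```text
ok -0.334
25.9417 [543.11859936 276.64752771 108.25692498] [-0.22629829 -0.34274796 -2.33020503] 35.823640982495014
scene grey (array([ 564.29997602, -239.38974931,    0.80642502]), np.float64(0.039580464363098145))
top 0.74 243
top grey (array([ 564.9  , -237.8  ,    0.765]), np.float64(1.0))
```

```bash
python3 -c "
import cv2,numpy as np
a=cv2.imread('pics/scene6.png');b=cv2.imread('pics/top6.png')
cv2.imwrite('pics/c6.png',cv2.resize(np.hstack([a,b]),(800,400)))"
```

```text
(no output)
```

View pics/c6.png

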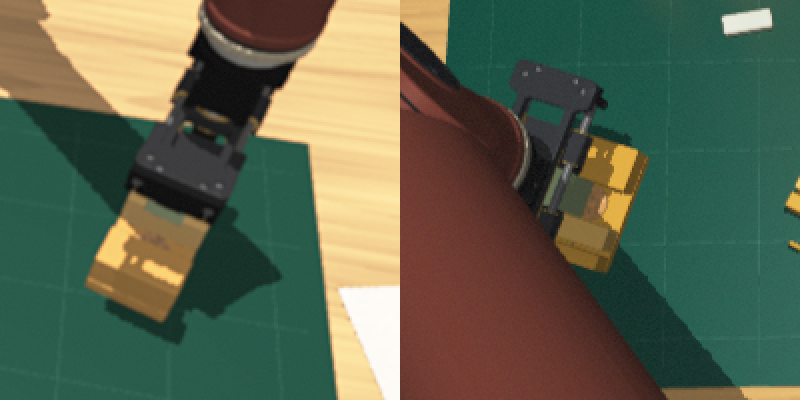

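View pics/w6.png

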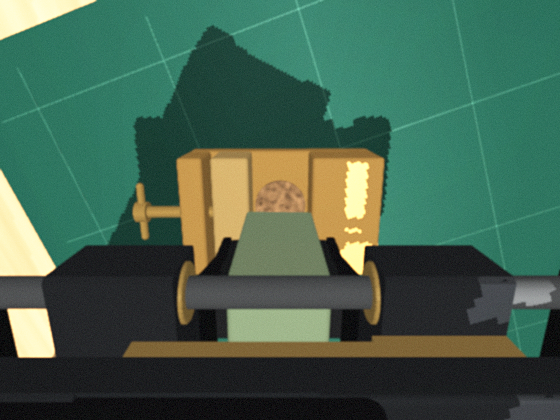

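The wrist view shows green held upright, centred on the gap (columns 250–310, block 247–313) and square to it. I'll check the offset along the gap by projecting the vice model into this view.

Run:
```python
from h import *
p,E,K=wristview()
im=p["img"][:,:,::-1].copy()
Rz=R.from_euler('z',AV).as_matrix()
for b in VI:
    c=proj(b@Rz.T+[543,276.6,0],E,K)
    for i in range(8):
        for j in range(i):
            if (b[i]!=b[j]).sum()==1: cv2.line(im,tuple(map(int,c[i])),tuple(map(int,c[j])),(255,0,0),1)
b=BL[0]; c=proj(b@Rz.T+[543.1,276.6,83],E,K)
for i in range(8):
    for j in range(i):
        if (b[i]!=b[j]).sum()==1: cv2.line(im,tuple(map(int,c[i])),tuple(map(int,c[j])),(0,0,255),1)
cv2.imwrite("pics/w7.png",cv2.resize(im[100:380,100:440],None,fx=2,fy=2))
s=telemetry.observe();print(s["clock"],s["force"],s["tcp_pos"],np.abs(s["qd"]).max())
```

```text
26.3417 [ 0.25246222 -0.21216764 -2.88785212] [542.97787317 276.61443875 107.98067091] 0.0016940076913316917
```

View pics/w7.png

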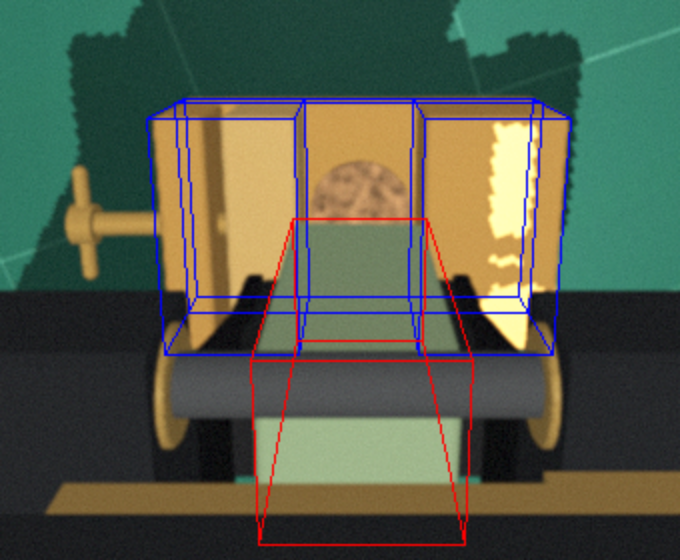

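The vice outline matches to within about 1–2 px and the block model to within a few px. That puts the offset well inside 15 mm, so I'm handing in.

Run:
```python
from h import *
order.hand_in(); s=telemetry.observe(); print(s["clock"],s["force"],s["opening"])
```

```text
the job is handed in; nothing more can be done
the job is handed in; nothing more can be done
```

I lifted the grey blank about 58 mm and stood it back on the tray, then lifted the green one about 61 mm. The wrist force put grey at about 1.1 N and green at about 2.5 N, so green is the heavier. I carried green high over to the free vice, the one at about (543, 277) mm, and handed the job in at about 26 s with green still in the gripper.

**Held blank:** in the last wrist picture green is upright, square to the vice and centred on the jaw gap to within a few mm. Its foot is about 33 mm above the jaws and touches nothing; the arm was still, and the wrist force of -2.3 to -2.9 N fits green's weight alone.

**Lighter blank:** the last scene picture fits grey standing upright where I set it down, to within 2 mm.

**Checks that fell short:**
- **Green's weight:** 2.5 N (about 255 g) is slightly below the stated 270–350 g. Force noise of a few tenths of a newton would explain it, and the two blanks still differ clearly.
- **Top camera:** the arm hid grey from it at the end, so that fit was meaningless. The scene camera did not find green.
- **Pot, pad and eraser:** I did not measure them again at the end. The arm never went near them.

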